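# Turn the earring leaf over its spine

### The job

The bamboo leaf of the black earring box on the turntable has been left half raised on one side of its spine. Using only the fingertips, never pinching the leaf, push it up and over the spine and press it down until it lies fully flat on the other half of the box; turn it steadily, do not slap it. Do not lift or shove the box, leave the other things where they are, and finish clear of everything.

Things in the scene. Friction and masses are not known exactly. Their poses are not given: they have to be found in the camera images.
- box: Black acrylic earring box, loose, about 0.9 kg, standing on the turntable: 150 mm along its own x (the spine's direction), 210 mm along its own y, 30 mm high; grey felt pads on the two halves of its top. Origin at the centre of its underside, z up. Small bearing blocks 8 x 12 mm stand 10 mm above its top at both ends of the spine (x = +-66 mm, y = 0).
- spine (a point): Middle of the spine: the hinge axis of the leaf, along the box's x axis, 34 mm above the box's underside (4 mm above its top). Axes as the box's.
- leaf (a joint): Angle of the leaf about the spine, rad: 0 = flat on the box's +y half, 1.57 = upright, 3.14 = flat on the -y half (stop at each end). It starts at 0.40 to 0.85. The hinge is stiff (about 0.07 N m of friction, under 1 N at the free edge): the leaf stays at whatever angle it is left and does not fall by itself. Positive turning goes from the box's +y up and over to -y.
- leaf_edge (a point): Middle of the leaf's free edge, half-way through its thickness, 105 mm from the hinge axis. The leaf is a plain bamboo board with small earring holes: 120 mm along the spine, reaching from 8 to 105 mm from the hinge axis, 6 mm thick (3 mm either side of the plane through the axis). Site axes turn with the leaf: x along the spine, y from the spine to the free edge.
- leaf_top: The 3 mm ply of the leaf whose face is uppermost at the start (faces away from the box at joint 0). Origin on the hinge axis, axes as leaf_edge.
- leaf_under: The other 3 mm ply, whose face looks down to the box at the start and ends uppermost. Origin on the hinge axis, axes as leaf_edge.
- turntable: White plastic turntable organiser, a disc 420 mm across and 18 mm high, locked (it does not turn or move). Origin under its centre.
- tin: Round aluminium tin with screw lid, 62 mm across, 32 mm high, loose on the turntable beyond or beside the box, next to the jar. Origin at the centre of its underside. Leave alone.
- jar: Small white cream jar, 56 mm across, 38 mm high, loose on the turntable beside the tin. Origin at the centre of its underside. Leave alone.
- comb: Bamboo comb, 36 x 150 x 6 mm, lying on the turntable on the robot's side of the box, its length along its y. Origin under its middle. Leave alone.
- clip: Aluminium hair clip, 66 x 15 x 9 mm, lying on the turntable off the box's -y side. Origin under its middle. Leave alone.
- hanger: Wooden folding hanger, folded flat, two bars 200 mm long side by side with a wire hook, 16 mm high, lying on the shelf to the robot's right. Origin under the bars' middle. Leave alone.
- scent: Amber glass scent jar, 48 mm across, 100 mm high, standing on the shelf to the right. Origin at the centre of its underside. Leave alone.
- case: Grey spectacle case, 65 x 160 x 45 mm, on the shelf to the robot's left. Origin under its middle. Leave alone.

How it is judged:
On the way:
1. the leaf stands upright on its spine or has just passed it (value of joint leaf above 1.5 rad).
At the end, for the whole second after the job is handed in: The leaf lies flat on the box's -y half, within 0.08 rad (about 8 mm at its free edge), and is at rest; the box stands level within 20 mm of where it was, and every other thing within 25 mm (value of joint leaf above 3.062 rad and velocity of joint leaf below 0.1 rad/s and linear speed of box below 0.02 m/s and distance of box from where it was at the start of the episode below 0.02 m and angle between box's own z axis and vertical below 0.05 rad and distance of each of tin, jar, comb, clip, hanger, scent, case from where it was at the start of the episode below 0.025 m); the robot touches nothing.
It fails at once if the leaf is pinched (more than 6 N from the fingers on both of its faces at once) (contact force between each of leaf_top, leaf_under and the fingers above 6 N).
It fails at once if the leaf is slapped over (faster than 8 rad/s) (velocity of joint leaf above 8 rad/s).
It fails at once if the box is lifted by more than 10 mm or tipped by more than 0.12 rad (height (world z) of box above 0.028 m or angle between box's own z axis and vertical above 0.12 rad).
It fails at once if the box is shoved by more than 20 mm (distance of box from where it was at the start of the episode above 0.02 m).
It fails at once if a bystander is moved by more than 25 mm (distance of any of tin, jar, comb, clip, hanger, scent, case from where it was at the start of the episode above 0.025 m).
It also fails if it takes over 37 s, if anything falls off the work surface, if the arm or the gripper's body presses on something with over 40 N, if the wrist force passes 120 N, or if a joint passes its speed limit or range.

### The arm

A 6-joint arm with a two-finger parallel gripper is mounted at the origin on the work surface. World frame = base frame: x ahead of the robot, y to its left, z up, the work surface at z = 0. Lengths are in m, angles in rad, forces in N, time in s.
With the tool pointing down it reaches from about 0.35 to 1 m from the base axis. Payload 7.1 kg.
Tool frame: the origin (TCP) lies midway between the tips of the shut fingers; the grasp point (between the pads) lies 19 mm behind it; z points along the fingers, y is the direction in which the jaws open and shut (so a half turn about z gives the same grasp; the last joint's range is limited). The gripper opens to 85 mm and grips with 20 to 120 N. Pads are 22 mm wide; open, the fingers measure 114 mm over their backs; the gripper's body (76 mm by 85 mm) begins 54 mm behind the grasp point. The pads swing forward as they close: fully open they stand 13 mm farther back than shut.
Start: joints at [1.289, 0.423, 1.63, -0, 1.089, -0.019], TCP at [0.162, 0.604, 0.231] pointing down, gripper open.
Joint ranges: [-3, 3], [-0.9, 2.11], [0.09, 2.58], [-1.31, 4.45], [0.11, 2.69], [-2.54, 2.54]. Speed limits (rad/s): [2.39, 2.39, 3.01, 3.14, 3.14, 3.14].

### API

Orientations are given as a unit quaternion [w, x, y, z].
In Python, from cell import manip gives the robot as it stands. Calls block until the motion is done:
- manip.movep(position, orientation): joint-space move of the TCP to a pose.
- manip.move_l(position, vel=0.15, ori=None, max_force=None): straight line of the TCP; ori=None keeps the orientation; vel is the mean speed in m/s. With max_force (N) it stops when the force on the tool has changed by that much, and returns True; else False.
- manip.goto_joints(angles): joint-space move.
- manip.command_gripper(opening, squeeze=None): finger opening in m; squeeze is the grip in N (None keeps the last); returns when the fingers have stopped.
- manip.wait(seconds).
- manip.solve_ik(position, orientation): joint angles nearest the present ones, or None.
- manip.state(): the state.
- manip.camera(name): name is "scene" or "top" or "wrist"; returns a dict with "image" (480x640x3 uint8, blue, green, red), "range_z" (480x640 float32, m along the optical axis (not along the pixel's ray), 0 where there is no reading), "K" (3x3 intrinsics, pixels), "extrinsics" (4x4, takes a point from camera to world coordinates); the wrist camera has in their place "mount" (4x4, takes a point from camera to tool coordinates, whose origin is the TCP and whose axes are the flange's). Camera axes: x right, y down, z forward; pixel columns grow to the right and rows downward; lengths in m; the calibration is good to about 2 mm. A picture is of the moment at which its call begins: read the wrist's pose just before it.
A pose or a line that the arm cannot do raises manip.Unreachable and nothing moves.
- manip.job_done(): hands the job in, once; it reports no verdict.
The state is a dict: "clock": time; "qpos": joint angles; "qvel": joint speeds; "effort": joint torques, N m; "ee_pos": TCP position; "eef_rot": TCP orientation; "force": force on the tool from outside, world axes, zero at the start; "wrist_torque": the same for the moment, N m; "gripper_width": finger opening in m.
Only numpy, scipy, OpenCV 4.12 (cv2) and the standard library are available. Lean on these libraries where they do the work, as an engineer would, in place of code of your own. Each camera call takes 0.05 s, during which the arm holds its last target. There are 200 camera calls.

## Working session

There is one attempt and no reset: what is moved stays moved. The work goes in short steps, each a Python script; the robot and the scene stay as the last script left them, time stands still between calls to the robot, and variables do not carry over. Pictures are saved under pics/ and viewed, about 8 in all and at most 12, crops included, and the job is handed in when it is done.

```bash
mkdir -p pics; python3 - <<'E'
from cell import manip
import cv2,numpy as np
s=manip.state();print(s['clock'],s['ee_pos'],s['eef_rot'])
for n in("scene","top"):
    c=manip.camera(n);cv2.imwrite(f'pics/{n}0.png',c['image']);np.savez(f'{n}0.npz',**c)
    print(n,c['K'].tolist(),c['extrinsics'].round(4).tolist())
E
```

```text
0.0 [0.1621807  0.6030361  0.23055639] [-1.15134370e-04  1.31014896e-01  9.91380121e-01 -7.34416408e-04]
scene [[618.5136788705152, 0.0, 314.6912256704551], [0.0, 618.5136788705152, 245.2219302675704], [0.0, 0.0, 1.0]] [[0.7129, 0.5816, -0.3918, 1.1492], [0.7013, -0.5954, 0.3921, -0.6001], [-0.0052, -0.5543, -0.8323, 1.3667], [0.0, 0.0, 0.0, 1.0]]
top [[522.3474846942071, 0.0, 325.54524445740765], [0.0, 522.3474846942071, 244.901405541368], [0.0, 0.0, 1.0]] [[0.0247, -0.9878, 0.1539, 0.3681], [-0.9996, -0.0266, -0.01, 0.0034], [0.014, -0.1536, -0.988, 1.207], [0.0, 0.0, 0.0, 1.0]]
```

View pics/top0.png

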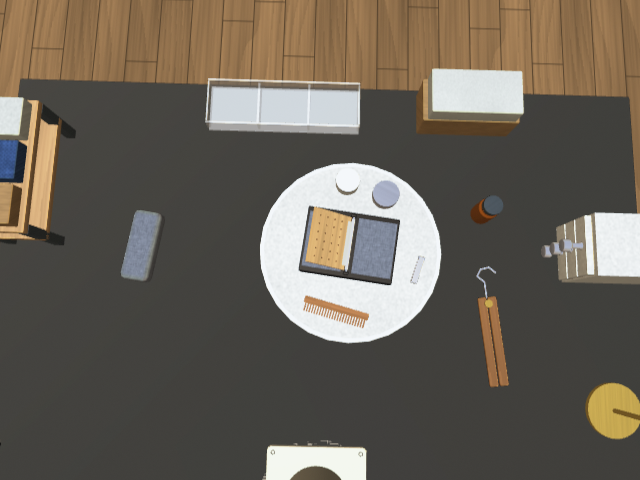

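View pics/scene0.png

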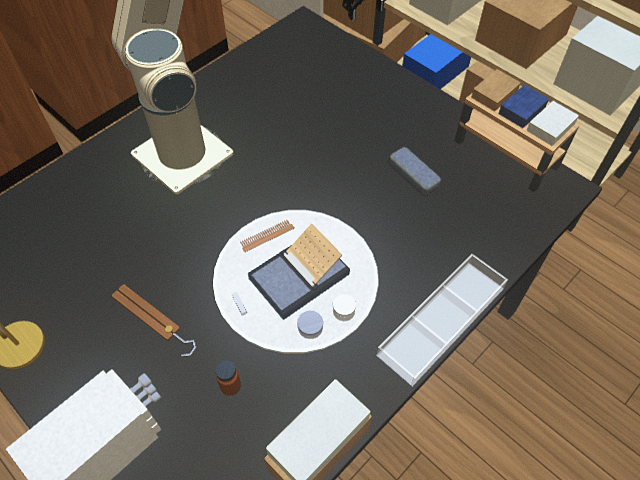

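```bash
python3 - <<'E'
import numpy as np,cv2
P=[];C=[]
for n in("scene","top"):
    c=np.load(n+'0.npz');z=c['range_z'];v,u=np.mgrid[:480,:640];K=c['K']
    p=np.stack([(u-K[0,2])/K[0,0]*z,(v-K[1,2])/K[1,1]*z,z],-1)
    p=p@c['extrinsics'][:3,:3].T+c['extrinsics'][:3,3]
    hsv=cv2.cvtColor(c['image'],cv2.COLOR_BGR2HSV)
    roi=(np.hypot(p[...,0]-.36-.0,p[...,1]+.05)<.6)&(z>0)
    disc=roi&(hsv[...,1]<40)&(hsv[...,2]>190)&(abs(p[...,2]-.018)<.006)
    d=p[disc];print(n,'disc',len(d),np.median(d,0).round(4),(d.max(0)+d.min(0)).round(3)/2)
    ctr=np.median(d,0)
    near=roi&(np.hypot(p[...,0]-ctr[0],p[...,1]-ctr[1])<.2)
    # box: dark top plane
    b=near&(hsv[...,2]<150)&(abs(p[...,2]-.047)<.006)
    m=cv2.morphologyEx(b.astype(np.uint8),cv2.MORPH_OPEN,np.ones((2,2)))
    k,l,s,_=cv2.connectedComponentsWithStats(m)
    for i in range(1,k):
        if s[i,4]>100:
            q=p[l==i];r=cv2.minAreaRect(q[:,:2].astype(np.float32));print(n,'dark',s[i].tolist(),r,np.median(q[:,2]))
    wd=near&(hsv[...,0]>8)&(hsv[...,0]<28)&(hsv[...,1]>70)&(p[...,2]>.055)
    k,l,s,_=cv2.connectedComponentsWithStats(wd.astype(np.uint8));i=1+s[1:,4].argmax()
    q=p[l==i];ce=q.mean(0);w=np.linalg.svd(q-ce)[2] if len(q)<9000 else None
    nrm=w[2]*np.sign(w[2,2]);res=((q-ce)@nrm).std()
    print(n,'leaf',len(q),ce,nrm,'tilt',np.arccos(nrm[2]),'hd',np.arctan2(nrm[1],nrm[0]),res,q.min(0),q.max(0))
    hz=np.cross(nrm,[0,0,1]);hz/=np.linalg.norm(hz); up=np.cross(hz,nrm)
    print(' extents along spine',np.ptp(q@hz),'radial',np.ptp(q@up),'top edge mid',up,hz)
    t=near&(p[...,2]>.024)&(p[...,2]<.11)
    np.save(n+'_pts.npy',p[t])
    im=cv2.cvtColor(b.astype(np.uint8)*255,cv2.COLOR_GRAY2BGR);im[wd]=(0,160,255);im[disc]=(80,80,80);C.append(im[140:380,180:480])
cv2.imwrite('pics/mask.png',np.hstack(C))
E
```

```text
scene disc 12393 [ 0.5462 -0.0816  0.018 ] [0.418 0.    0.018]
scene dark [249, 254, 56, 43, 310] ((0.8295861482620239, -0.3115607500076294), (0.1320374310016632, 0.8510160446166992), 56.7401123046875) 0.04824185693127758
scene dark [280, 267, 69, 50, 484] ((0.8263869285583496, -0.32575342059135437), (0.1553143858909607, 0.8329479098320007), 39.07343673706055) 0.046144818088600825
scene leaf 1554 [ 0.56113888 -0.01212101  0.08758004] [-0.07044524 -0.53375638  0.84269899] tilt 0.568519470524073 hd -1.7020180644119143 0.0029976457866235065 [ 0.49308278 -0.06365942  0.05623327] [0.62426213 0.03305263 0.11720311]
 extents along spine 0.12442452341302279 radial 0.09662884416202372 top edge mid [0.11026335 0.83545412 0.538385  ] [-0.99140277  0.13084547  0.        ]
top disc 18101 [ 0.4949 -0.0536  0.0174] [ 0.483 -0.022  0.018]
top dark [300, 207, 101, 78, 1323] ((0.4927141070365906, -0.058554112911224365), (0.21354910731315613, 0.2628936767578125), 82.6884765625) 0.04710009239576762
top leaf 2000 [ 0.55847747 -0.01108233  0.08699014] [-0.06718288 -0.5255867   0.84808318] tilt 0.5584391478185127 hd -1.6979314368574947 0.001887338839405635 [ 0.49418217 -0.06394443  0.05620603] [0.62221216 0.03511627 0.11372753]
 extents along spine 0.12125656513116967 radial 0.09954622769887804 top edge mid [0.10753093 0.84123848 0.52986311] [-0.99192921  0.1267929   0.        ]
```

View pics/mask.png

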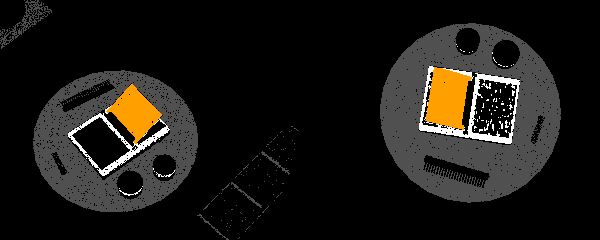

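```bash
cat > h.py <<'E'
import numpy as np
from scipy.spatial.transform import Rotation as R
from cell import manip
B=np.array([.554,-.057,.052]); YAW=1.4416-np.pi/2   # hinge middle, box yaw
RB=R.from_euler('z',YAW).as_matrix()
def pose(p,al,mode,x=0.):
    """p: TCP (y,z) in box frame from hinge; al: finger line angle from +y"""
    tz=np.array([0,-np.cos(al),-np.sin(al)])
    ax=np.array([1.,0,0])*(1 if mode[1]=='+' else -1)
    M=np.stack([np.cross(ax,tz),ax,tz],1) if mode[0]=='y' else np.stack([ax,np.cross(tz,ax),tz],1)
    q=R.from_matrix(RB@M).as_quat()
    return B+RB@np.array([x,*p]), [q[3],q[0],q[1],q[2]]
def tcp(th,al,w,s=.02):
    u=np.array([np.cos(th),np.sin(th)]);n=np.array([-u[1],u[0]]);o=np.array([np.cos(al),np.sin(al)])
    t=.105*u-.003*n-s*o if al>th else (.105-s)*u-.003*n
    return t+w*np.array([np.sin(al),-np.cos(al)])
def alpha(th,a0): return np.interp(th,[.56,1.5],[a0,np.pi/2])
E
python3 - <<'E'
from h import *
import cv2
c=np.load('top0.npz');hsv=cv2.cvtColor(c['image'],cv2.COLOR_BGR2HSV)
m=np.zeros((480,640),np.uint8);m[200:290,295:405]=(hsv[200:290,295:405,2]<75)*255
k,l,st,_=cv2.connectedComponentsWithStats(m);i=1+st[1:,4].argmax()
px=np.argwhere(l==i)[:,::-1];E=c['extrinsics']
r=np.c_[(px-c['K'][:2,2])/c['K'][0,0],np.ones(len(px))]@E[:3,:3].T
w=E[:3,3]+r*((.048-E[2,3])/r[:,2:]);print('box rect',cv2.minAreaRect(w[:,:2].astype(np.float32)),'mean est',B,YAW)
for mode in('y+','y-','x+','x-'):
  for a0 in(45,55,65):
    out=[]
    for th in np.radians([32,60,90,120,150,180]):
        al=alpha(th,np.radians(a0));q=manip.solve_ik(*pose(tcp(th,al,.011),al,mode))
        out.append(None if q is None else np.round(q,2).tolist())
    print(mode,a0,[o is not None for o in out],out[0],out[-1])
E
```

```text
box rect ((0.5499306321144104, -0.061599209904670715), (0.20757581293582916, 0.14925138652324677), 82.56538391113281) mean est [ 0.554 -0.057  0.052] -0.12919632679489657
y+ 45 [True, True, True, True, True, True] [0.36, 0.76, 1.69, -0.72, 1.23, 0.93] [-0.26, 0.59, 1.87, -0.0, 0.69, -0.13]
y+ 55 [True, True, True, True, True, True] [0.31, 0.69, 1.73, -0.62, 1.1, 0.84] [-0.26, 0.59, 1.87, -0.0, 0.69, -0.13]
y+ 65 [True, True, True, True, True, True] [0.25, 0.64, 1.77, -0.5, 0.97, 0.71] [-0.26, 0.59, 1.87, -0.0, 0.69, -0.13]
y- 45 [True, False, False, False, False, False] [0.36, 0.76, 1.69, -0.72, 1.23, -2.21] None
y- 55 [True, False, False, False, False, False] [0.31, 0.69, 1.73, -0.62, 1.1, -2.3] None
y- 65 [True, False, False, False, False, False] [0.25, 0.64, 1.77, -0.5, 0.97, -2.43] None
x+ 45 [True, True, True, True, True, True] [0.36, 0.76, 1.69, -0.72, 1.23, 2.5] [-0.26, 0.59, 1.87, -0.0, 0.69, 1.44]
x+ 55 [True, True, True, True, True, True] [0.31, 0.69, 1.73, -0.62, 1.1, 2.41] [-0.26, 0.59, 1.87, -0.0, 0.69, 1.44]
x+ 65 [True, True, True, True, True, True] [0.25, 0.64, 1.77, -0.5, 0.97, 2.28] [-0.26, 0.59, 1.87, -0.0, 0.69, 1.44]
x- 45 [True, True, True, True, True, True] [0.36, 0.76, 1.69, -0.72, 1.23, -0.64] [-0.26, 0.59, 1.87, -0.0, 0.69, -1.7]
x- 55 [True, True, True, True, True, True] [0.31, 0.69, 1.73, -0.62, 1.1, -0.73] [-0.26, 0.59, 1.87, -0.0, 0.69, -1.7]
x- 65 [True, True, True, True, True, True] [0.25, 0.64, 1.77, -0.5, 0.97, -0.86] [-0.26, 0.59, 1.87, -0.0, 0.69, -1.7]
```

```bash
sed -i 's/^B=.*/B=np.array([.551,-.0605,.052]); YAW=-.1297/' h.py; python3 - <<'E'
from h import *
import cv2
a=np.radians(50);o=np.array([np.cos(a),np.sin(a)]);pr=np.array([np.sin(a),-np.cos(a)])
t=tcp(.56,a,.011)+.012*pr
manip.command_gripper(0.0)
p,q=pose(t+.11*o,a,'y+')
manip.movep(p,q)
p,q=pose(t,a,'y+'); print(manip.move_l(p,vel=.08,max_force=6))
s=manip.state();print(s['clock'],s['ee_pos'],p,s['force'],s['gripper_width'])
c=manip.camera('scene');cv2.imwrite('pics/s1.png',cv2.resize(c['image'][170:350,200:440],(800,600)))
E
```

```text
False
4.6833 [0.563692   0.03440901 0.07549085] [0.56332819 0.03401801 0.07512778] [-0.07572127 -0.25671217 -0.54186967] -0.0005529988489784159
```

View pics/s1.png

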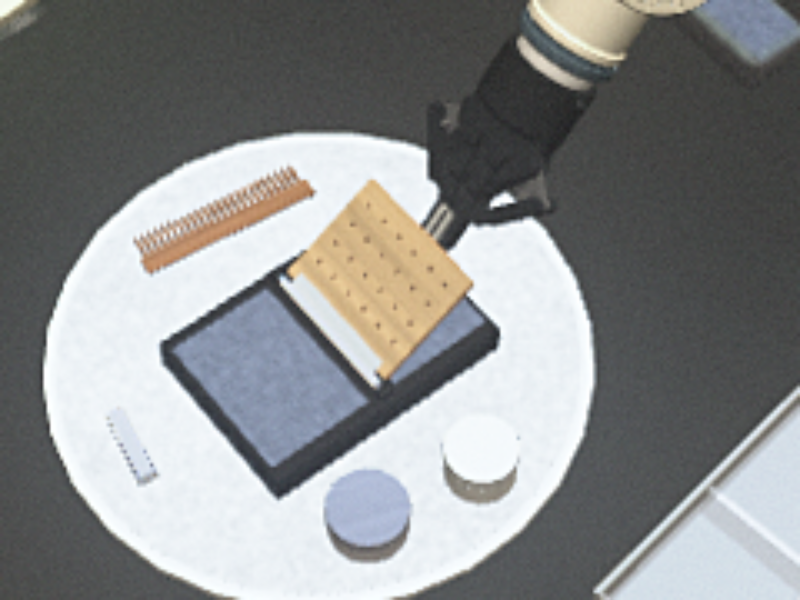

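The fingertips sit under the middle of the leaf's free edge (about 440,225), the box has not moved and the leaf isn't touched yet. Next I turn it past upright.

```bash
python3 - <<'E'
from h import *
import cv2
for d in range(32,106,8):
    th=np.radians(d);al=alpha(th,np.radians(50));p,q=pose(tcp(th,al,.011),al,'y+')
    hit=manip.move_l(p,vel=.07,ori=q,max_force=10)
    s=manip.state();print(d,round(s['clock'],2),hit,s['force'].round(2) if hasattr(s['force'],'round') else s['force'])
    if hit:break
c=manip.camera('scene');cv2.imwrite('pics/s2.png',cv2.resize(c['image'][170:350,200:440],(800,600)))
E
```

```text
32 5.05 False [ 0.13  0.29 -0.29]
40 5.39 False [-0.81  0.02 -0.99]
48 5.72 False [ 0.02 -0.2  -0.41]
56 6.06 False [-0.1   0.55 -0.32]
64 6.39 False [ 1.05  0.44 -0.45]
72 6.72 False [-0.19  0.43 -0.4 ]
80 7.06 False [ 0.22 -0.24  0.78]
88 7.4 False [ 0.01  1.01 -0.02]
96 7.73 False [ 0.57  0.69 -0.94]
104 8.05 False [ 0.4  -0.62 -0.1 ]
```

View pics/s2.png

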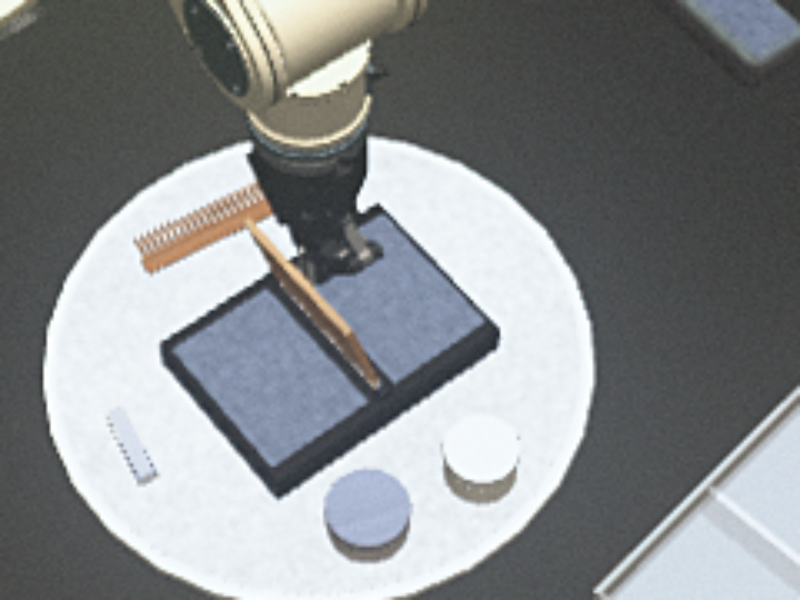

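The leaf is just past upright (top edge 250,225 to 350,330), following the fingertips, and the box is unmoved. I'll continue over and press it down.

```bash
python3 - <<'E'
from h import *
import cv2
al=np.pi/2
for d in list(range(112,176,8))+[176]:
    th=np.radians(d);p,q=pose(tcp(th,al,.011),al,'y+')
    hit=manip.move_l(p,vel=.07,ori=q,max_force=12)
    s=manip.state();print(d,round(s['clock'],2),hit,np.round(s['force'],2))
    if hit:break
p[2]-=.015
hit=manip.move_l(p,vel=.02,max_force=12)
s=manip.state();print('press',hit,s['clock'],s['ee_pos'],np.round(s['force'],2))
manip.wait(.3);print(np.round(manip.state()['force'],2))
p=np.array(s['ee_pos']);p[2]+=.15;manip.move_l(p,vel=.1)
p[1]+=.22;p[2]+=.05;manip.move_l(p,vel=.15)
for n in('scene','top'):
    c=manip.camera(n);np.savez(n+'1.npz',**c)
    y,x=(170,200) if n=='scene' else (150,230)
    cv2.imwrite(f'pics/{n}3.png',cv2.resize(c['image'][y:y+180,x:x+240],(800,600)))
print(manip.state()['clock'])
c=np.load('top1.npz');z=c['range_z'];v,u=np.mgrid[:480,:640];K=c['K']
P=np.stack([(u-K[0,2])/K[0,0]*z,(v-K[1,2])/K[1,1]*z,z],-1)@c['extrinsics'][:3,:3].T+c['extrinsics'][:3,3]
L=(P-B)@RB
m=(abs(L[...,0])<.05)&(L[...,1]<-.02)&(L[...,1]>-.1)&(abs(L[...,2])<.06)
A=np.c_[L[m][:,:2],np.ones(m.sum())];k=np.linalg.lstsq(A,L[m][:,2],rcond=None)[0]
print('leaf plane: dz/dy',k[1],'z at y=-.06',k[2]-.06*k[1],m.sum())
E
```

```text
112 8.42 False [-0.52  0.18  0.13]
120 8.73 False [ 0.5   0.5  -0.81]
128 9.05 False [0.34 0.28 0.6 ]
136 9.37 False [ 0.27 -0.37  0.32]
144 9.68 False [-0.44 -0.86  0.16]
152 10.0 False [ 0.33  0.03 -0.92]
160 10.32 False [ 0.14  0.11 -0.58]
168 10.63 False [-0.13 -0.29 -0.84]
176 10.95 False [ 0.49 -0.2  -0.26]
press True 11.4083 [ 0.54186961 -0.1336129   0.05488783] [-1.36  0.37  8.74]
[-1.97  0.57 10.43]
15.1167
leaf plane: dz/dy -0.001717665598607157 z at y=-.06 0.0024392212197967295 1572
```

View pics/scene3.png

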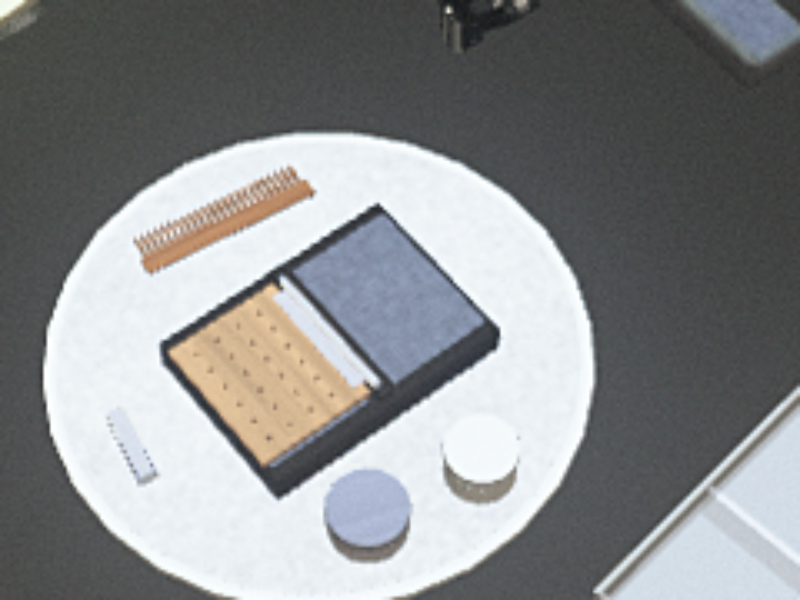

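View pics/top3.png

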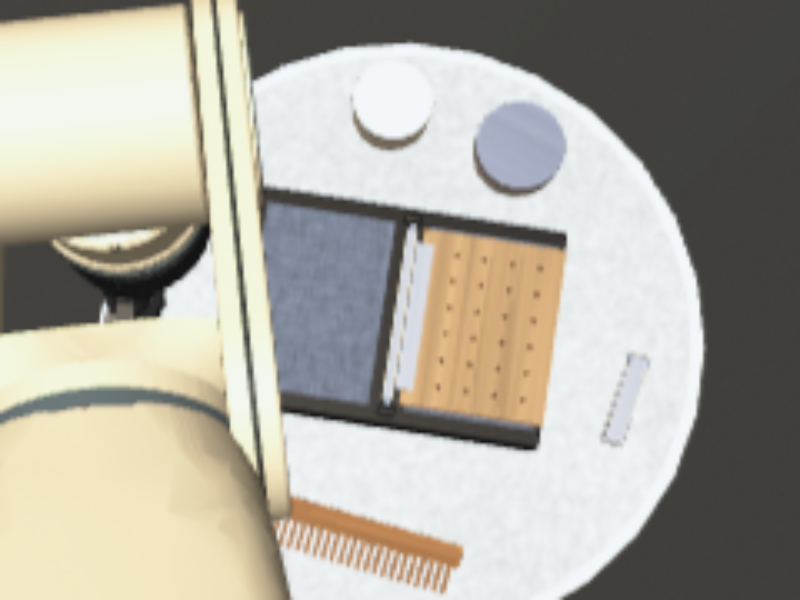

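The leaf lies flat on the -y half (scene crop 165–370, 280–465), with a slope of 0.002 rad. The box and the other things are where they were, and the arm is clear.

```bash
python3 -c "
from cell import manip
manip.job_done();print(manip.state()['clock'])"
```

```text
the job is handed in; nothing more can be done
the job is handed in; nothing more can be done
```

The leaf is turned over and lies flat on the box's -y half, and the job is handed in at about 15 s of the 37 s allowed. The hand-in reported no verdict.

- **What I did:** With the fingers shut, I slid the tips under the middle of the leaf's free edge from the +y side. I followed an arc past upright in about 3.5 s, then over to the far side, and pressed it down until the 12 N force stop tripped. I then lifted off and backed away to the left.
- **Last checks:** A plane fitted to the top camera's depth over the leaf sloped about 0.002 rad, against the 0.08 rad allowed. Its surface read about 2.4 mm above the hinge axis, where 3 mm is expected. Measured forces stayed around 1 N on the way over and about 10 N in the final press.
- **Bystanders:** In the before and after pictures the box, tin, jar, comb and clip look unmoved. I judged this by eye, without measuring their positions. The hanger and scent jar were outside my last crops and the spectacle case was only partly in view, but the arm never went near the hanger or scent jar.
- **Disagreement:** My two first estimates of the box's position, one from the leaf and one from the box outline, differed by about 6 mm. I used a value close to the outline one, and contact came where expected.

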